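Clamp the glued former: free the ratchet pawl and push the clamp arm down

TASK

Clamp the stepped wooden former that stands in the bench clamp: with the fingertips, first press the thumb plate of the ratchet pawl down as far as it goes so that the teeth are free, then push the arm down by its cross handle right down until its sprung pad is squeezed onto the former and holds it. Only press and push: pick nothing up, keep the former where it stands on the bed, and leave the other things on the table alone. Finish clear, with the pawl left free and the arm left down.

Things in the scene. Friction and masses are not known exactly. Their poses are not given: they have to be found in the camera images.
- clamp: The bench clamp, a grey frame screwed to the table, 300 x 150 mm bed, 20 mm thick. Origin: table height directly under the arm's pivot. Its x axis is level and points along the arm, from pivot towards the cross handle; the pawl plate lies on its -x side; its z axis is up. Two cheeks stand 175 mm high beside the pivot (56 mm wide over both).
- lever_pivot (a point): The fixed pivot axis of the clamp arm, 150 mm above the table; the axis runs along the clamp's y.
- clamp_arm (a joint): Hinge of the clamp arm, rad: 0 = fully raised (0.75 rad above level); grows as it is lowered. Starts between 0.02 and 0.10; with the pawl engaged the teeth stop it at about 0.12. At 0.75 it is level and the pad just touches the former; from there the pad's spring is squeezed, up to the stop at 0.82. Good clamping is about 0.79. The hinge is stiff: the arm stays where it is left.
- lever_handle (a point): Centre of the black cross handle at the arm's free end: a round bar 22 mm thick, 110 mm long, lying level across the arm (along the clamp's y), 210 mm from the pivot axis; it moves on an arc about it. 270 to 290 mm above the table at the start, about 140 mm with the arm down. 5 to 12 N downward moves it once the pawl is free.
- clamp_pad: The round rubber pad under the arm, 56 mm across. Origin: centre of its lower face, 125 mm from the pivot along the arm and 64 mm below the arm's axis. It sits on a spring plunger (1.2 N per mm, 14 mm of travel) that gives as the arm squeezes it onto the former.
- pawl (a joint): The ratchet pawl's hinge, rad: 0 = nose fully in the teeth, 0.26 = plate fully down against its stop and the nose well clear of the teeth (clear from about 0.12). The pivot is level with the plate and 108 mm from the plate's centre. It is stiff (about 2 to 4 N on the plate) and has no spring: it stays where it is left.
- pawl_plate (a point): Centre of the upper face of the pawl's steel thumb plate, 56 x 46 mm (length along the clamp's x, width along its y), 8 mm thick, sticking out behind the clamp on the side away from the handle, level and 90 mm above the table at the start. Pressed down it sinks about 28 mm. At the start it lies 158 mm from the pivot axis along the clamp's -x. The pawl's upright, whose nose bites the teeth, stands 82 mm nearer the pivot and reaches 156 mm above the table.
- former: Stepped round wooden former, three layers 130, 110 and 90 mm across, 66 mm tall in all, standing loose on the clamp's bed (20 mm above the table) under the pad. Origin: centre of its underside.
- jar: Bystander, loose: glass jar with a steel lid, 52 mm across, 85 mm tall, standing beside the pawl plate. Origin at its underside.
- cup: Bystander, loose: terracotta cup, 68 mm across, 85 mm tall, beside the clamp. Origin at its underside.
- bowl: Bystander, loose: orange plastic bowl, 120 mm across, 55 mm tall, near the handle end of the clamp. Origin at its underside.
- spatula: Bystander, loose: wooden-handled spatula, 170 mm long, lying beside the clamp on the side away from the robot. Origin at its underside.
- stack: Bystander, loose: another stepped wooden former, 150 mm across and 72 mm tall, standing on the table away from the clamp. Origin at its underside.
- bat: Bystander, loose: round plywood board, 180 mm across, 14 mm thick, lying flat. Origin at its underside.
There are look-alikes about, which are no part of the job. What is shaped like the former but blue, pink or turquoise is not meant.

How it is judged:
By the outcome, as a careful person would: the job done as asked, in the order asked, and still so for the second after the job is handed in, with the robot touching nothing.
It also fails if it takes over 48 s, if anything falls off the work surface, if the arm or the gripper's body presses on something with over 40 N, if the wrist force passes 120 N, or if a joint passes its speed limit or range.

ROBOT

A 7-joint arm with a two-finger parallel gripper is mounted at the origin on the work surface. World frame = base frame: x ahead of the robot, y to its left, z up, the work surface at z = 0. Lengths are in m, angles in rad, forces in N, time in s.
With the tool pointing down it reaches from about 0.35 to 0.9 m from the base axis. Payload 7.2 kg.
Tool frame: the origin (TCP) lies midway between the tips of the shut fingers; the grasp point (between the pads) lies 19 mm behind it; x points along the fingers, z is the direction in which the jaws open and shut, and the axes are right-handed (so a half turn about x gives the same grasp; the last joint's range is limited). The gripper opens to 85 mm and grips with 20 to 120 N. Pads are 22 mm wide; open, the fingers measure 114 mm over their backs; the gripper's body (76 mm by 85 mm) begins 54 mm behind the grasp point. The pads swing forward as they close: fully open they stand 13 mm farther back than shut.
Start: joints at [-1.353, 0.411, -0.013, 1.596, 0.006, 1.134, -0.082], TCP at [0.176, 0.6, 0.204] pointing down, gripper open.
Joint ranges: [-2.95, 2.95], [-0.29, 1.99], [-1.47, 1.44], [0.14, 2.54], [-1.03, 4.17], [0.13, 1.85], [-2.86, 2.86]. Speed limits (rad/s): [2.39, 2.39, 3.01, 3.01, 3.14, 3.14, 3.14].

INTERFACE

Orientations are given as a rotation vector (axis times angle).
In Python, from rig import bot, vision gives the robot as it stands.
- The arm moves only by the tool carry_out, never from a script. Its argument "targets" is a list of rows, each an object of numbers: "tx", "ty", "tz": the shift along the tool's x, y, z in cm; "roll": the turn about the tool's x in degrees. In form: [{"tx": .., "ty": .., "tz": .., "roll": ..}, ...]. A call has 1 to 5 rows; each row is the pose to reach, as a shift and turn from the pose commanded when the call began, along the tool's axes at that moment; what a row does not reach only later rows make up. A row lasts 1/12 s, in which the tool goes at most 41.7 mm and 7.16 degrees, less where a joint would pass 70% of its speed; a pose out of reach is approached as far as the arm can. A call with a gripper value outside its range is refused whole. "fingers" is the finger opening in cm, from 0 to 8.54, set as the call begins (left out, the last holds). The fingers move at their own pace and stop on an object; "grip_force" is the grip in N (left out, the last holds). Time passes only in rows, so rows that repeat a pose let the fingers close. It gives the time, the measured TCP pose, the force and the opening at its end, in the units of the state.
- bot.get_obs(): the state, without advancing time (a new reading comes with each control period).
- vision.grab_frame(name): name is "scene" or "top"; returns the picture (400x640x3 uint8, red, green, blue); there is no depth.
- vision.camera_info(name): a dict with "intrinsics" (3x3 intrinsics, pixels), "T" (4x4, takes a point from camera to world coordinates). Camera axes: x right, y down, z forward; pixel columns grow to the right and rows downward; lengths in m; the calibration is good to about 2 mm. A picture is of the moment at which its call begins. camera_info takes no time and is no camera call.
- bot.hand_in(): hands the job in, once; it reports no verdict.
The state is a dict: "clock": time; "qpos": joint angles; "dq": joint speeds; "tau": joint torques, N m; "eef_pos": TCP position; "orientation": TCP orientation; "contact_force": force on the tool from outside, world axes, zero at the start; "moment": the same for the moment, N m; "grip_width": opening from 0.0 (shut) to 1.0 (fully open).
Only numpy, scipy, OpenCV 4.12 (cv2) and the standard library are available. Lean on these libraries where they do the work, as an engineer would, in place of code of your own. Each camera call takes 0.05 s, during which the arm holds its last target.

## Working session

There is one attempt and no reset: what is moved stays moved. The work goes in short steps, Python scripts to look and compute and a tool call to move; the robot and the scene stay as the last step left them, time stands still between calls to the robot, and variables do not carry over. Pictures are saved under pics/ and viewed, and the job is handed in when it is done.

Besides the shell and the picture viewer there is one more tool, called after "Call:" in YAML: its name, and indented under it one key for each argument. carry_out: Moves the arm, as the interface text tells. Its arguments: {"type":"object","properties":{"targets":{"type":"array","items":{"type":"object","properties":{"tx":{"type":"number"},"ty":{"type":"number"},"tz":{"type":"number"},"roll":{"type":"number"}}}},"fingers":{"type":"number"},"grip_force":{"type":"number"}},"required":["targets"]}

```bash
mkdir -p pics; python3 - <<'E'
from rig import bot, vision
import cv2
for n in ("scene","top"):
    im=vision.grab_frame(n); cv2.imwrite(f"pics/{n}0.png",im[:,:,::-1])
    c=vision.camera_info(n); print(n,c["intrinsics"],c["T"])
print(bot.get_obs())
E
```

```text
scene [[406.08912861   0.         323.63354805]
 [  0.         406.08912861 188.81444399]
 [  0.           0.           1.        ]] [[-0.83449235  0.45732849 -0.30736488  0.88970253]
 [ 0.55077942  0.67583456 -0.48978534  0.49750654]
 [-0.01626498 -0.57801237 -0.81586589  1.12586043]
 [ 0.          0.          0.          1.        ]]
top [[452.27856691   0.         320.30496016]
 [  0.         452.27856691 194.25152486]
 [  0.           0.           1.        ]] [[ 0.0283391  -0.99607611  0.08384079  0.411171  ]
 [-0.99956454 -0.02892831 -0.00582102 -0.06257799]
 [ 0.00822355 -0.08363932 -0.99646216  1.64590629]
 [ 0.          0.          0.          1.        ]]
{'clock': 0.1, 'qpos': array([-1.35322005,  0.41185504, -0.01267545,  1.59692044,  0.00556151,
        1.13433225, -0.08218646]), 'dq': array([-1.80769673e-03, -2.74755237e-03,  1.06632675e-03, -9.27864341e-04,
        3.30760402e-05, -3.14821384e-04,  4.40863345e-04]), 'tau': array([ 2.90506723e-03, -6.01833558e+01,  6.84421510e-01, -3.00088727e+01,
        1.40504533e-02,  6.38943748e-03, -1.85670223e-05]), 'eef_pos': array([0.1761013 , 0.59917926, 0.20333184]), 'orientation': array([-0.99709593,  1.33211006,  0.99551161]), 'contact_force': array([-0.32663781,  0.24819193, -0.09720386]), 'moment': array([0.00213052, 0.00899268, 0.0623285 ]), 'grip_width': 0.9978984255016123}
```

View pics/scene0.png

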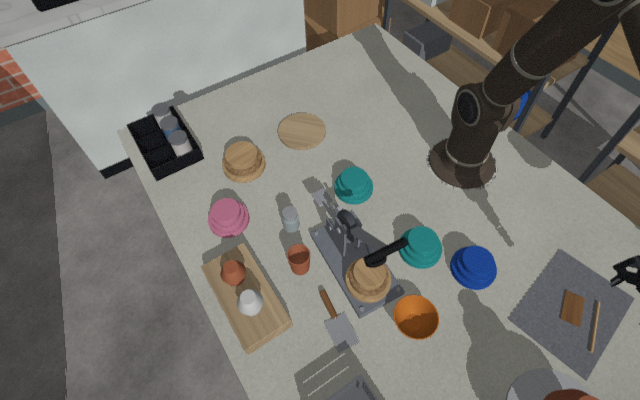

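View pics/top0.png

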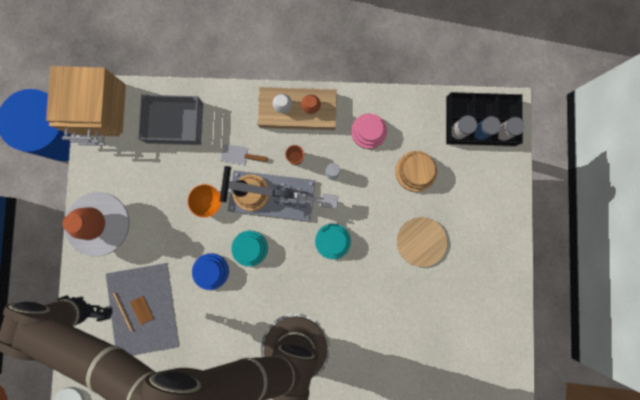

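```bash
python3 - <<'E'
import cv2
a=cv2.imread("pics/top0.png")[150:240,200:360]; cv2.imwrite("pics/t0z.png",cv2.resize(a,None,fx=5,fy=5,interpolation=cv2.INTER_CUBIC))
a=cv2.imread("pics/scene0.png")[170:330,280:440]; cv2.imwrite("pics/s0z.png",cv2.resize(a,None,fx=3.75,fy=3.75,interpolation=cv2.INTER_CUBIC))
E
```

```text
(no output)
```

View pics/t0z.png

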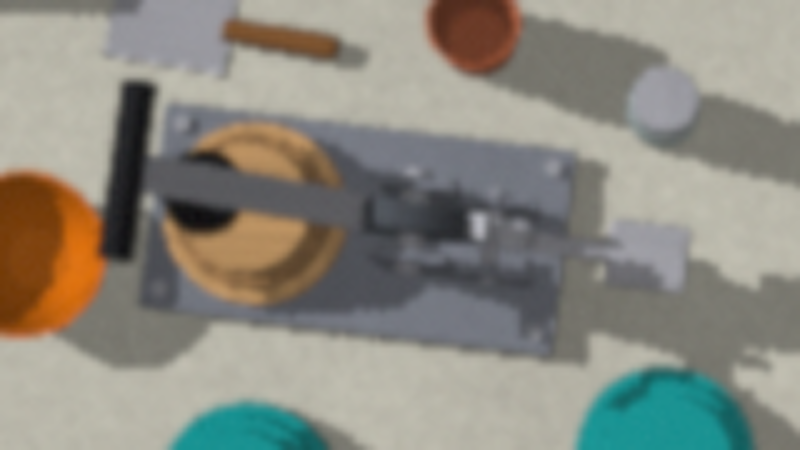

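View pics/s0z.png

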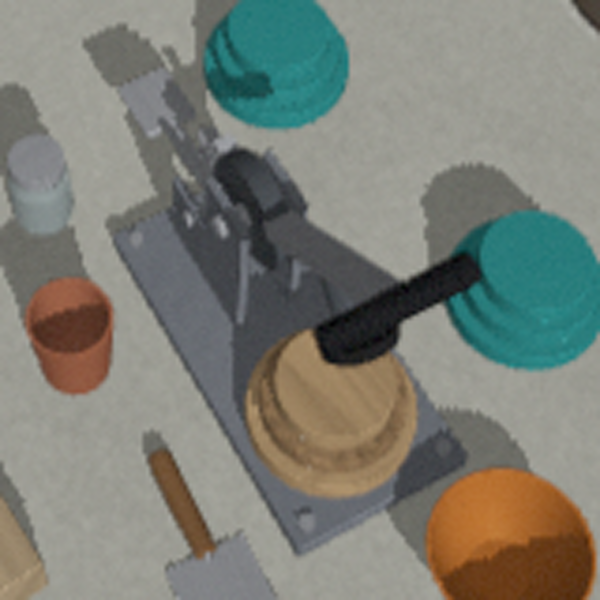

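```bash
cat > h.py <<'E'
from rig import bot, vision
import numpy as np, cv2
from scipy.spatial.transform import Rotation as R
def ray(n,px):
    c=vision.camera_info(n);K=c["intrinsics"];T=np.array(c["T"])
    d=T[:3,:3]@np.linalg.solve(K,[px[0],px[1],1]);return T[:3,3],d
def onz(n,px,z):
    o,d=ray(n,px);return o+d*(z-o[2])/d[2]
def proj(n,p):
    c=vision.camera_info(n);K=c["intrinsics"];T=np.linalg.inv(np.array(c["T"]))
    q=K@(T[:3,:3]@np.asarray(p)+T[:3,3]);return q[:2]/q[2]
def tri(p1,p2):
    o1,d1=ray("top",p1);o2,d2=ray("scene",p2)
    s=np.linalg.lstsq(np.c_[d1,-d2],o2-o1,rcond=None)[0];a=o1+s[0]*d1;b=o2+s[1]*d2
    return (a+b)/2,np.linalg.norm(a-b)
def tz(x,y): return (200+x/5,150+y/5)
def sz(x,y): return (280+x/3.75,170+y/3.75)
E
python3 - <<'E'
from h import *
np.set_printoptions(precision=4,suppress=True)
bed=[onz("top",tz(*p),.02) for p in [(170,105),(577,150),(552,356),(142,307)]]
for b in bed: print(b)
c=np.mean(bed,0); ax=(bed[0]+bed[3]-bed[1]-bed[2])/2; print("bedc",c,"len",np.linalg.norm(ax)); ax/=np.linalg.norm(ax); print("ax",ax,np.degrees(np.arctan2(ax[1],ax[0])))
bs=[onz("scene",sz(*p),.02) for p in [(300,552),(465,455),(115,235)]]
for b in bs: print("scene bed",b)
pl=onz("top",tz(647,256),.09);print("plate top",pl)
print("plate scene",onz("scene",sz(149,101),.09))
print("plate tri",tri(tz(647,256),sz(149,101)))
print("handle ends", onz("top",tz(137,84),.28+.011),onz("top",tz(118,256),.291), tri(tz(128,170),sz(398,305)))
print("pivot from plate",pl+ax*.158,"handle pred",pl+ax*(.158+.21*np.cos(.69)))
print("jar",onz("top",tz(663,102),.085))
o=bot.get_obs(); Rm=R.from_rotvec(o["orientation"]).as_matrix();print(Rm)
E
```

```text
[0.6233 0.2424 0.02  ]
[ 0.5992 -0.0529  0.02  ]
[ 0.4499 -0.0393  0.02  ]
[0.4766 0.256  0.02  ]
bedc [0.5373 0.1016 0.02  ] len 0.2963842849715032
ax [0.0858 0.9963 0.    ] 85.08024356690169
scene bed [0.6271 0.2467 0.02  ]
scene bed [0.4805 0.2567 0.02  ]
scene bed [ 0.5983 -0.0498  0.02  ]
plate top [ 0.519  -0.1037  0.09  ]
plate scene [ 0.5263 -0.1055  0.09  ]
plate tri (array([ 0.522 , -0.1059,  0.0854]), np.float64(0.006931079674961373))
handle ends [0.6001 0.212  0.291 ] [0.4959 0.2186 0.291 ] (array([0.549 , 0.2171, 0.2802]), np.float64(0.00034855827952462096))
pivot from plate [0.5325 0.0537 0.09  ] handle pred [0.5464 0.2151 0.09  ]
jar [ 0.627  -0.1121  0.085 ]
[[-0.0003 -0.9594  0.2819]
 [-0.0014  0.2819  0.9594]
 [-1.     -0.0001 -0.0015]]
```

Call:
carry_out:
  targets:
    - {"tx": -4, "roll": -5}
    - {"tx": -8, "roll": -11.5}
    - {"tx": -12, "roll": -11.5}
    - {"tx": -16, "roll": -11.5}
    - {"tx": -16, "roll": -11.5}
  fingers: 0
  grip_force: 40

```text
invalid input at $.targets[0]: expected keys tx, ty, tz, roll
```

```bash
cat >> h.py <<'E'
def go(target):
    o=bot.get_obs();M=R.from_rotvec(o["orientation"]).as_matrix()
    print(o["clock"],o["eef_pos"],o["contact_force"],o["grip_width"]);print(M.round(3))
    print("cm",(M.T@(np.array(target)-o["eef_pos"])*100).round(2))
E
python3 -c "
from h import *
go([.521,-.113,.363])"
```

```text
0.1 [0.1761013  0.59917926 0.20333184] [-0.32663781  0.24819193 -0.09720386] 0.9978984255016123
[[-0.    -0.959  0.282]
 [-0.001  0.282  0.959]
 [-1.    -0.    -0.001]]
cm [-15.88 -53.17 -58.63]
```

Call:
carry_out:
  targets:
    - {"tx": -4, "ty": 0, "tz": 0, "roll": -5}
    - {"tx": -8, "ty": 0, "tz": 0, "roll": -11.5}
    - {"tx": -12, "ty": 0, "tz": 0, "roll": -11.5}
    - {"tx": -16, "ty": 0, "tz": 0, "roll": -11.5}
    - {"tx": -16, "ty": 0, "tz": 0, "roll": -11.5}
  fingers: 0
  grip_force: 40

```text
clock: 0.52
eef_pos: [0.1769, 0.602, 0.3729]
orientation: [-1.138, 1.238, 1.15]
contact_force: [0.2, -0.3, 0.1]
grip_width: 0.295
```

```bash
python3 -c "
from h import *
go([.521,-.113,.363])"
```

```text
0.5167 [0.17685763 0.60200334 0.37293187] [ 0.20164907 -0.26679475  0.11737382] 0.29540346786752286
[[ 0.003 -0.996  0.085]
 [ 0.012  0.085  0.996]
 [-1.    -0.002  0.012]]
cm [  0.24 -40.38 -68.31]
```

Call:
carry_out:
  targets:
    - {"tx": 0, "ty": -2, "tz": -3.4, "roll": 0}
    - {"tx": 0, "ty": -4, "tz": -6.8, "roll": 0}
    - {"tx": 0, "ty": -6, "tz": -10.2, "roll": 0}
    - {"tx": 0, "ty": -8, "tz": -13.6, "roll": 0}
    - {"tx": 0, "ty": -10, "tz": -17, "roll": 0}

```text
clock: 0.93
eef_pos: [0.2618, 0.4198, 0.3636]
orientation: [-1.147, 1.249, 1.146]
contact_force: [0.6, 1.3, 1.0]
grip_width: 0.002
```

Call:
carry_out:
  targets:
    - {"tx": 0, "ty": -2, "tz": -3.4, "roll": 0}
    - {"tx": 0, "ty": -4, "tz": -6.8, "roll": 0}
    - {"tx": 0, "ty": -6, "tz": -10.2, "roll": 0}
    - {"tx": 0, "ty": -8, "tz": -13.6, "roll": 0}
    - {"tx": 0, "ty": -10, "tz": -17, "roll": 0}

```text
clock: 1.35
eef_pos: [0.3469, 0.2418, 0.3639]
orientation: [-1.146, 1.248, 1.147]
contact_force: [1.0, 0.1, -0.1]
grip_width: -0.001
```

Call:
carry_out:
  targets:
    - {"tx": 0, "ty": -2, "tz": -3.4, "roll": 0}
    - {"tx": 0, "ty": -4, "tz": -6.8, "roll": 0}
    - {"tx": 0, "ty": -6, "tz": -10.2, "roll": 0}
    - {"tx": 0, "ty": -8, "tz": -13.6, "roll": 0}
    - {"tx": 0, "ty": -10, "tz": -17, "roll": 0}

```text
clock: 1.77
eef_pos: [0.432, 0.0639, 0.364]
orientation: [-1.146, 1.248, 1.146]
contact_force: [0.8, 0.8, 0.5]
grip_width: -0.002
```

```bash
python3 -c "
from h import *
go([.521,-.113,.363])"
```

```text
1.7667 [0.43196523 0.06391314 0.3640402 ] [0.81862278 0.82982698 0.5172247 ] -0.0017737826793203992
[[ 0.    -0.996  0.085]
 [ 0.     0.085  0.996]
 [-1.    -0.     0.   ]]
cm [  0.1  -10.38 -16.87]
```

Call:
carry_out:
  targets:
    - {"tx": 0, "ty": -2.2, "tz": -3.5, "roll": 0}
    - {"tx": 0, "ty": -4.4, "tz": -7, "roll": 0}
    - {"tx": 0, "ty": -6.6, "tz": -10.5, "roll": 0}
    - {"tx": 0, "ty": -8.8, "tz": -14, "roll": 0}
    - {"tx": 0, "ty": -10.4, "tz": -16.9, "roll": 0}

```text
clock: 2.18
eef_pos: [0.5217, -0.114, 0.364]
orientation: [-1.147, 1.249, 1.145]
contact_force: [0.4, 0.8, -0.0]
grip_width: -0.0
```

Call:
carry_out:
  targets:
    - {"tx": 4, "ty": 0, "tz": 0, "roll": 0}
    - {"tx": 8, "ty": 0, "tz": 0, "roll": 0}
    - {"tx": 12, "ty": 0, "tz": 0, "roll": 0}
    - {"tx": 15, "ty": 0, "tz": 0, "roll": 0}
    - {"tx": 15, "ty": 0, "tz": 0, "roll": 0}

```text
clock: 2.6
eef_pos: [0.5171, -0.1103, 0.2084]
orientation: [-1.142, 1.256, 1.153]
contact_force: [-1.7, 1.0, -0.3]
grip_width: 0.001
```

Call:
carry_out:
  targets:
    - {"tx": 4, "ty": 0, "tz": 0, "roll": 0}
    - {"tx": 6, "ty": 0, "tz": 0, "roll": 0}
    - {"tx": 7, "ty": 0, "tz": 0, "roll": 0}
    - {"tx": 7, "ty": 0, "tz": 0, "roll": 0}
    - {"tx": 7, "ty": 0, "tz": 0, "roll": 0}

```text
clock: 3.02
eef_pos: [0.5219, -0.1115, 0.1455]
orientation: [-1.147, 1.248, 1.145]
contact_force: [0.9, -0.2, 0.3]
grip_width: 0.004
```

```bash
python3 - <<'E'
from h import *
go([.521,-.113,.1])
a=vision.grab_frame("top")[150:240,200:360,::-1]; b=vision.grab_frame("scene")[150:290,260:420,::-1]
a=cv2.resize(a,None,fx=4,fy=4,interpolation=cv2.INTER_CUBIC);cv2.imwrite("pics/t1.png",a)
cv2.imwrite("pics/s1.png",cv2.resize(b,None,fx=4,fy=4,interpolation=cv2.INTER_CUBIC))
E
```

```text
3.0167 [ 0.52192215 -0.11148365  0.14548569] [ 0.93238326 -0.23583979  0.30234771] 0.0036876875134656604
[[ 0.001 -0.996  0.085]
 [-0.     0.085  0.996]
 [-1.    -0.001 -0.   ]]
cm [ 4.55  0.08 -0.16]
```

View pics/s1.png

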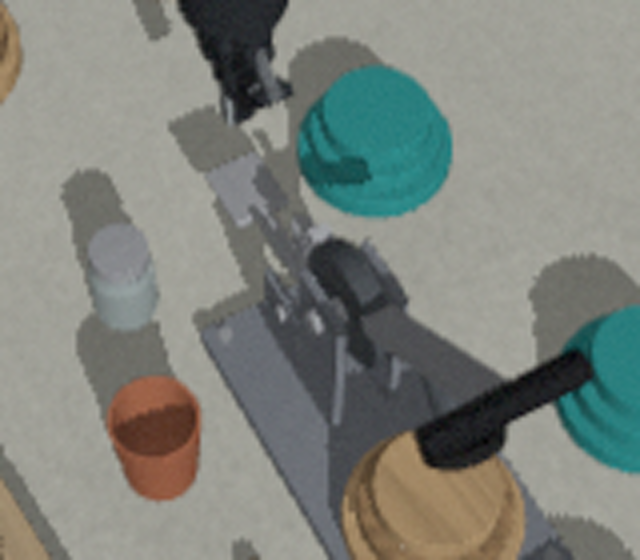

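View pics/t1.png

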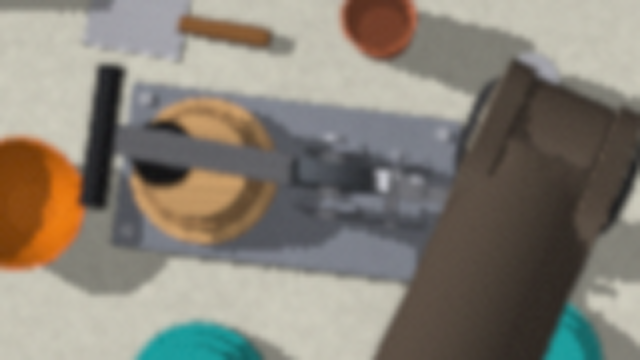

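```bash
python3 - <<'E'
from h import *
print((proj("scene",[.522,-.1115,.1455])-[260,150])*4, (proj("scene",[.522,-.1115,.09])-[260,150])*4,(proj("scene",[.522,-.105,.09])-[260,150])*4)
E
```

```text
[237.58471545 137.70441449] [239.36261666 179.81094276] [243.96428865 185.56709332]
```

Call:
carry_out:
  targets:
    - {"tx": 2, "ty": 0, "tz": 0, "roll": 0}
    - {"tx": 4, "ty": 0, "tz": 0, "roll": 0}
    - {"tx": 4.5, "ty": 0, "tz": 0, "roll": 0}
    - {"tx": 5, "ty": 0, "tz": 0, "roll": 0}
    - {"tx": 5.5, "ty": 0, "tz": 0, "roll": 0}

```text
clock: 3.53
eef_pos: [0.5219, -0.1114, 0.09]
orientation: [-1.147, 1.247, 1.145]
contact_force: [-0.3, 0.7, 0.3]
grip_width: 0.008
```

Call:
carry_out:
  targets:
    - {"tx": 0.3, "ty": 0, "tz": 0, "roll": 0}
    - {"tx": 0.6, "ty": 0, "tz": 0, "roll": 0}
    - {"tx": 0.9, "ty": 0, "tz": 0, "roll": 0}
    - {"tx": 1.2, "ty": 0, "tz": 0, "roll": 0}
    - {"tx": 1.2, "ty": 0, "tz": 0, "roll": 0}

```text
clock: 3.95
eef_pos: [0.5209, -0.1111, 0.0767]
orientation: [-1.146, 1.248, 1.147]
contact_force: [0.1, -0.4, 0.3]
grip_width: 0.0
```

```bash
python3 - <<'E'
from h import *
b=vision.grab_frame("scene")[160:240,280:380,::-1]
cv2.imwrite("pics/s2.png",cv2.resize(b,None,fx=7,fy=7,interpolation=cv2.INTER_CUBIC))
E
```

```text
(no output)
```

View pics/s2.png

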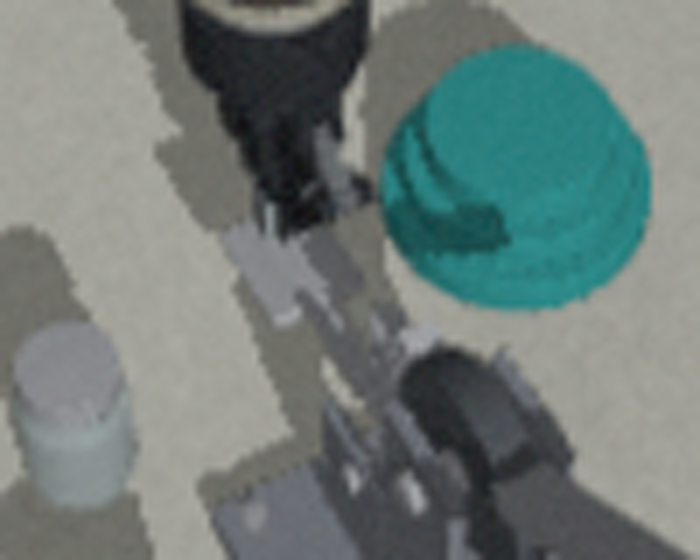

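```bash
python3 - <<'E'
from h import *
ax=np.array([.0858,.9963,0]);ay=np.array([-.9963,.0858,0])
pc=np.array([.5205,-.105,.09])
for z in (.09,.062):
  for s,t in ((-1,-1),(-1,1),(1,1),(1,-1),(0,0)):
    p=pc+ax*.028*s+ay*.023*t; p[2]=z
    print(z,s,t,((proj("scene",p)-[280,160])*7).round())
print("tcp",((proj("scene",[.521,-.111,.077])-[280,160])*7).round())
for z in (.06,.077,.09,.1): print(onz("scene",(280+285/7,160+232/7),z))
E
```

```text
0.09 -1 -1 [214. 228.]
0.09 -1 1 [305. 187.]
0.09 1 1 [366. 278.]
0.09 1 -1 [274. 321.]
0.09 0 0 [290. 253.]
0.062 -1 -1 [217. 264.]
0.062 -1 1 [306. 223.]
0.062 1 1 [366. 313.]
0.062 1 -1 [275. 356.]
0.062 0 0 [291. 288.]
tcp [282. 261.]
[ 0.50520971 -0.13344463  0.06      ]
[ 0.5113422  -0.12338124  0.077     ]
[ 0.51603175 -0.1156857   0.09      ]
[ 0.5196391  -0.10976606  0.1       ]
```

Call:
carry_out:
  targets:
    - {"tx": 0.2, "ty": 0, "tz": 0, "roll": 0}
    - {"tx": 0.4, "ty": 0, "tz": 0, "roll": 0}
    - {"tx": 0.6, "ty": 0, "tz": 0, "roll": 0}
    - {"tx": 0.8, "ty": 0, "tz": 0, "roll": 0}
    - {"tx": 1.0, "ty": 0, "tz": 0, "roll": 0}

```text
clock: 4.42
eef_pos: [0.521, -0.1112, 0.0668]
orientation: [-1.146, 1.248, 1.146]
contact_force: [0.1, -0.3, 0.5]
grip_width: 0.001
```

```bash
python3 - <<'E'
from h import *
b=vision.grab_frame("scene")[160:240,280:380,::-1]
cv2.imwrite("pics/s3.png",cv2.resize(b,None,fx=7,fy=7,interpolation=cv2.INTER_CUBIC))
print(bot.get_obs())
E
```

```text
{'clock': 4.4667, 'qpos': array([-0.3318409 ,  0.47245757,  0.58867561,  1.98758903, -0.36482894,
        0.78671838,  1.95384632]), 'dq': array([-0.00015039, -0.0048035 ,  0.00366212, -0.00129882,  0.00652907,
        0.01071705, -0.00762517]), 'tau': array([ 2.25656116e-01, -5.03858685e+01,  8.78123224e+00, -2.23507708e+01,
        4.94668668e-02,  2.13941303e-02, -3.03911848e-02]), 'eef_pos': array([ 0.52079208, -0.11114524,  0.06651254]), 'orientation': array([-1.14601398,  1.24862644,  1.14674751]), 'contact_force': array([-0.5762809 ,  0.06297053, -0.32735382]), 'moment': array([ 0.00319724, -0.01448424,  0.0191302 ]), 'grip_width': -0.0009562431622120252}
```

View pics/s3.png

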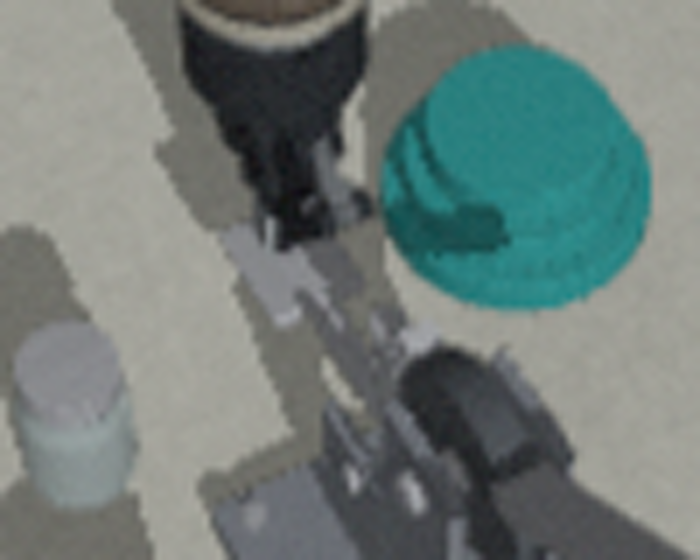

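Call:
carry_out:
  targets:
    - {"tx": 0.2, "ty": 0, "tz": 0, "roll": 0}
    - {"tx": 0.4, "ty": 0, "tz": 0, "roll": 0}
    - {"tx": 0.6, "ty": 0, "tz": 0, "roll": 0}
    - {"tx": 0.8, "ty": 0, "tz": 0, "roll": 0}
    - {"tx": 0.8, "ty": 0, "tz": 0, "roll": 0}

```text
clock: 4.88
eef_pos: [0.521, -0.1113, 0.0588]
orientation: [-1.146, 1.248, 1.146]
contact_force: [0.3, 0.3, 0.4]
grip_width: 0.001
```

```bash
python3 - <<'E'
from h import *
b=vision.grab_frame("scene")[160:240,280:380,::-1]
cv2.imwrite("pics/s4.png",cv2.resize(b,None,fx=7,fy=7,interpolation=cv2.INTER_CUBIC))
a=vision.grab_frame("top")[150:240,260:380,::-1]
cv2.imwrite("pics/t4.png",cv2.resize(a,None,fx=6,fy=6,interpolation=cv2.INTER_CUBIC))
print(bot.get_obs()["contact_force"])
E
```

```text
[ 0.19069676 -0.44286144 -0.1325117 ]
```

View pics/s4.png

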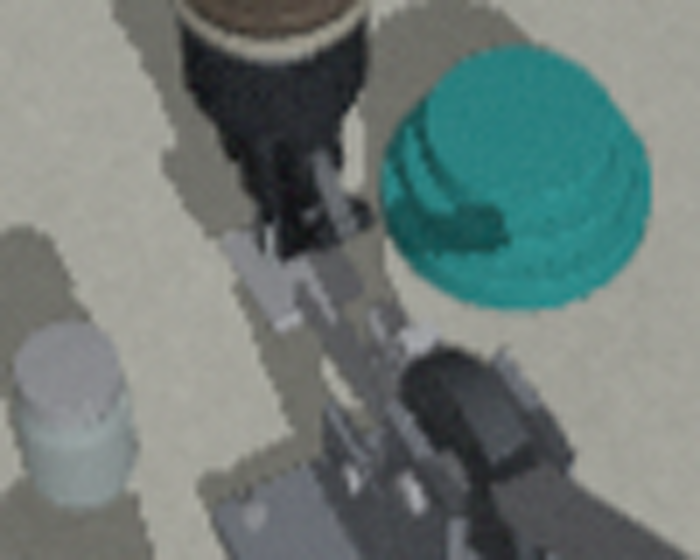

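View pics/t4.png

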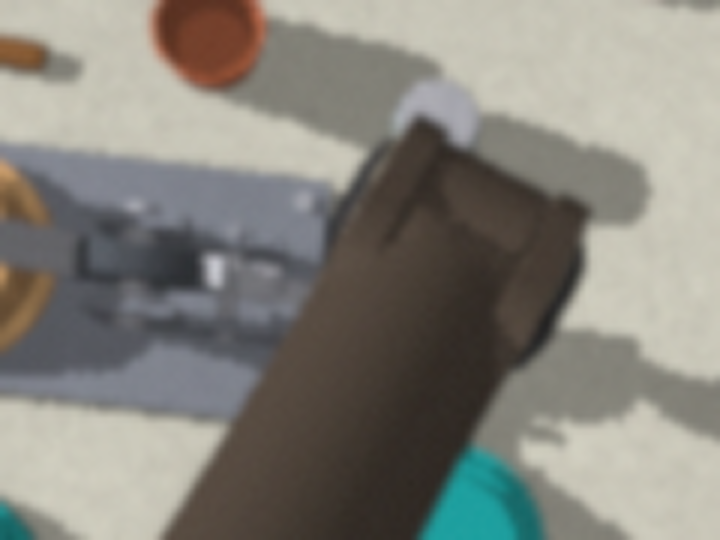

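```bash
python3 - <<'E'
import cv2,numpy as np
ims=[cv2.imread(f"pics/{n}.png")[170:350,180:420] for n in ("s2","s3","s4")]
o=np.hstack(ims); cv2.imwrite("pics/cmp.png",o)
d=[cv2.convertScaleAbs(cv2.absdiff(ims[0],i),alpha=3) for i in ims]; cv2.imwrite("pics/cmp.png",np.vstack([o,np.hstack(d)]))
E
```

```text
(no output)
```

View pics/cmp.png

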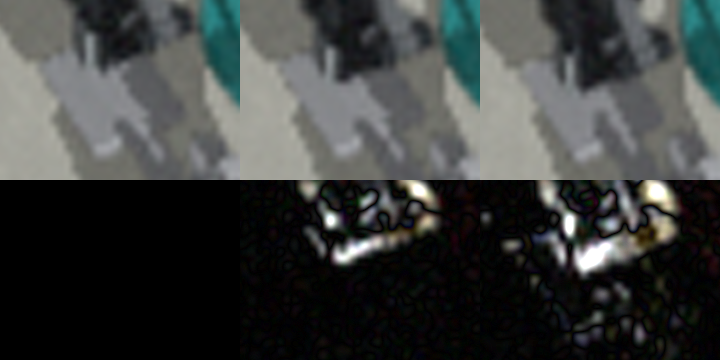

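Call:
carry_out:
  targets:
    - {"tx": 0.2, "ty": 0, "tz": 0, "roll": 0}
    - {"tx": 0.4, "ty": 0, "tz": 0, "roll": 0}
    - {"tx": 0.6, "ty": 0, "tz": 0, "roll": 0}
    - {"tx": 0.8, "ty": 0, "tz": 0, "roll": 0}
    - {"tx": 1.0, "ty": 0, "tz": 0, "roll": 0}

```text
clock: 5.4
eef_pos: [0.5212, -0.111, 0.0489]
orientation: [-1.146, 1.248, 1.146]
contact_force: [0.1, 1.4, 1.8]
grip_width: -0.002
```

```bash
python3 - <<'E'
from h import *
b=vision.grab_frame("scene")[160:240,280:380,::-1]
cv2.imwrite("pics/s5.png",cv2.resize(b,None,fx=7,fy=7,interpolation=cv2.INTER_CUBIC))
print(bot.get_obs()["contact_force"])
E
```

```text
[0.12666193 0.12887449 0.82955815]
```

View pics/s5.png

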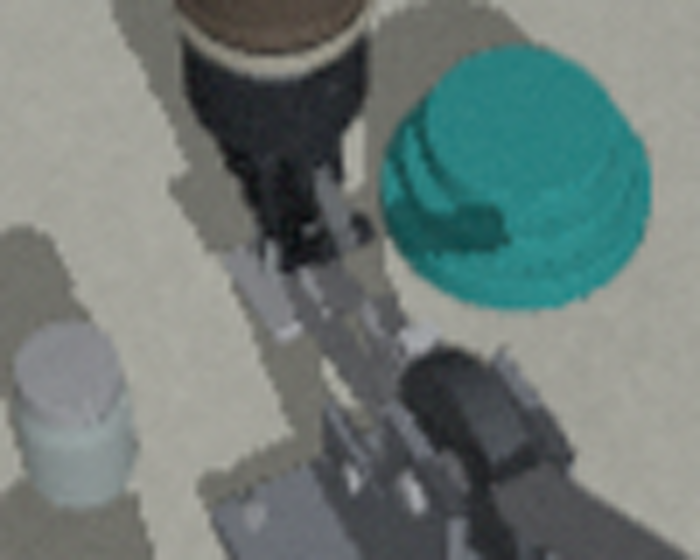

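Call:
carry_out:
  targets:
    - {"tx": 0.2, "ty": 0, "tz": 0, "roll": 0}
    - {"tx": 0.4, "ty": 0, "tz": 0, "roll": 0}
    - {"tx": 0.6, "ty": 0, "tz": 0, "roll": 0}
    - {"tx": 0.8, "ty": 0, "tz": 0, "roll": 0}
    - {"tx": 1.0, "ty": 0, "tz": 0, "roll": 0}

```text
clock: 5.87
eef_pos: [0.5211, -0.1112, 0.0389]
orientation: [-1.146, 1.248, 1.146]
contact_force: [0.2, 0.6, 1.3]
grip_width: 0.001
```

Call:
carry_out:
  targets:
    - {"tx": 0.1, "ty": 0, "tz": 0, "roll": 0}
    - {"tx": 0.2, "ty": 0, "tz": 0, "roll": 0}
    - {"tx": 0.3, "ty": 0, "tz": 0, "roll": 0}
    - {"tx": 0.3, "ty": 0, "tz": 0, "roll": 0}

```text
clock: 6.2
eef_pos: [0.521, -0.1113, 0.0359]
orientation: [-1.146, 1.248, 1.146]
contact_force: [0.6, 0.6, 0.8]
grip_width: 0.0
```

```bash
python3 - <<'E'
from h import *
b=vision.grab_frame("scene")[160:240,280:380,::-1]
cv2.imwrite("pics/s6.png",cv2.resize(b,None,fx=7,fy=7,interpolation=cv2.INTER_CUBIC))
print(bot.get_obs()["contact_force"])
E
```

```text
[-0.1642659   0.10274265  0.72462708]
```

View pics/s6.png

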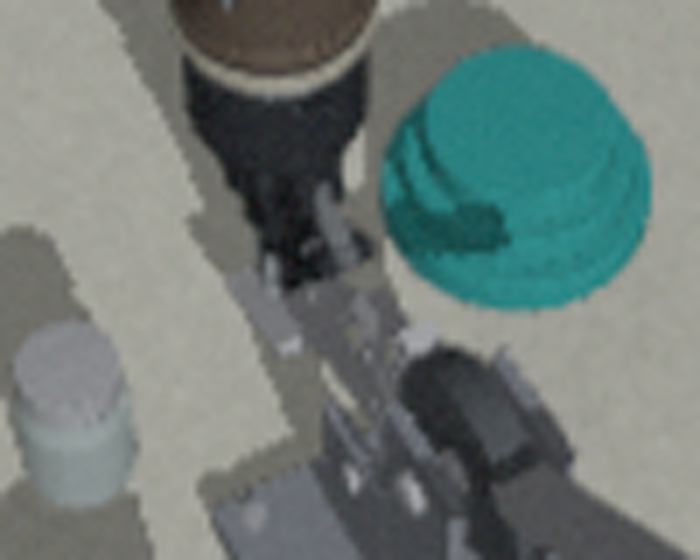

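Sinking steadily (near plate corner now about (287,350)). Continue slowly until the force rises.

Call:
carry_out:
  targets:
    - {"tx": 0.1, "ty": 0, "tz": 0, "roll": 0}
    - {"tx": 0.2, "ty": 0, "tz": 0, "roll": 0}
    - {"tx": 0.3, "ty": 0, "tz": 0, "roll": 0}
    - {"tx": 0.4, "ty": 0, "tz": 0, "roll": 0}

```text
clock: 6.58
eef_pos: [0.5213, -0.1111, 0.033]
orientation: [-1.146, 1.247, 1.146]
contact_force: [-5.7, 2.4, 24.0]
grip_width: -0.004
```

Call:
carry_out:
  targets:
    - {"tx": 0.1, "ty": 0, "tz": 0, "roll": 0}
    - {"tx": 0.2, "ty": 0, "tz": 0, "roll": 0}
    - {"tx": 0.3, "ty": 0, "tz": 0, "roll": 0}

```text
clock: 6.83
eef_pos: [0.5216, -0.1109, 0.032]
orientation: [-1.145, 1.245, 1.146]
contact_force: [-14.0, 4.8, 49.1]
grip_width: -0.001
```

Call:
carry_out:
  targets:
    - {"tx": -0.5, "ty": 0, "tz": 0, "roll": 0}
    - {"tx": -2, "ty": 0, "tz": 0, "roll": 0}
    - {"tx": -6, "ty": 0, "tz": 0, "roll": 0}
    - {"tx": -10, "ty": 0, "tz": 0, "roll": 0}
    - {"tx": -14, "ty": 0, "tz": 0, "roll": 0}

```text
clock: 7.25
eef_pos: [0.5202, -0.1116, 0.1702]
orientation: [-1.146, 1.25, 1.147]
contact_force: [1.2, 0.4, -0.4]
grip_width: -0.0
```

Call:
carry_out:
  targets:
    - {"tx": -4, "ty": 0, "tz": 0, "roll": 0}
    - {"tx": -8, "ty": 0, "tz": 0, "roll": 0}
    - {"tx": -12, "ty": 0, "tz": 0, "roll": 0}
    - {"tx": -16, "ty": 0, "tz": 0, "roll": 0}
    - {"tx": -19, "ty": 0, "tz": 0, "roll": 0}

```text
clock: 7.67
eef_pos: [0.5212, -0.1118, 0.3625]
orientation: [-1.147, 1.246, 1.144]
contact_force: [1.3, -0.2, 1.1]
grip_width: -0.002
```

```bash
python3 - <<'E'
from h import *
b=vision.grab_frame("scene")[160:260,280:400,::-1]
cv2.imwrite("pics/s7.png",cv2.resize(b,None,fx=6,fy=6,interpolation=cv2.INTER_CUBIC))
a=[.5335+.0858*.0,.054]
th=.69;ax=np.array([.0858,.9963])
h=np.array([.5335,.054])+.21*np.cos(th)*ax; print("handle",h)
go([h[0],h[1],.36])
E
```

```text
handle [0.54739631 0.2153624 ]
7.7167 [ 0.52318143 -0.11228793  0.36730839] [ 1.8917416  -0.38491894  4.91299186] 0.003333736011494663
[[ 0.01  -0.996  0.085]
 [ 0.     0.085  0.996]
 [-1.    -0.01   0.001]]
cm [ 0.76  0.39 32.85]
```

View pics/s7.png

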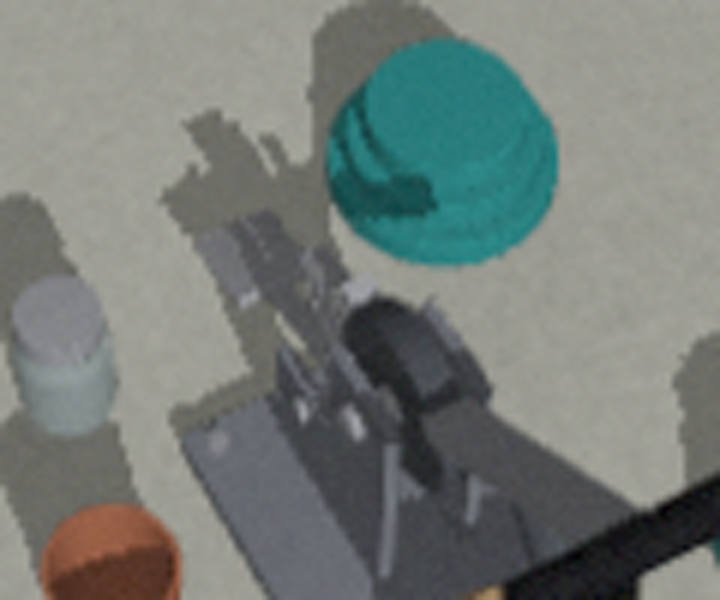

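Call:
carry_out:
  targets:
    - {"tx": 0, "ty": 0, "tz": 4, "roll": 0}
    - {"tx": 0, "ty": 0, "tz": 8, "roll": 0}
    - {"tx": 0, "ty": 0, "tz": 12, "roll": 0}
    - {"tx": 0, "ty": 0, "tz": 16, "roll": 0}
    - {"tx": 0, "ty": 0, "tz": 20, "roll": 0}

```text
clock: 8.13
eef_pos: [0.5377, 0.0897, 0.359]
orientation: [-1.146, 1.248, 1.146]
contact_force: [1.7, -0.4, -0.9]
grip_width: -0.001
```

Call:
carry_out:
  targets:
    - {"tx": 0, "ty": 0, "tz": 4, "roll": 0}
    - {"tx": 0, "ty": 0, "tz": 8, "roll": 0}
    - {"tx": 0, "ty": 0, "tz": 12, "roll": 0}
    - {"tx": 0, "ty": 0, "tz": 13, "roll": 0}
    - {"tx": 0, "ty": 0, "tz": 13, "roll": 0}

```text
clock: 8.55
eef_pos: [0.5481, 0.2223, 0.3574]
orientation: [-1.151, 1.247, 1.152]
contact_force: [0.1, -0.1, 0.5]
grip_width: 0.001
```

```bash
python3 - <<'E'
from h import *
b=vision.grab_frame("scene")[170:330,280:440,::-1]
cv2.imwrite("pics/s8.png",cv2.resize(b,None,fx=3.75,fy=3.75,interpolation=cv2.INTER_CUBIC))
go([.549,.217,.30])
E
```

```text
8.6 [0.54864961 0.21906338 0.35793591] [ 0.22518912 -0.79660447 -0.06982482] -0.002043307893631203
[[-0.001 -0.997  0.082]
 [-0.001  0.082  0.997]
 [-1.     0.001 -0.001]]
cm [ 5.79 -0.06 -0.19]
```

View pics/s8.png

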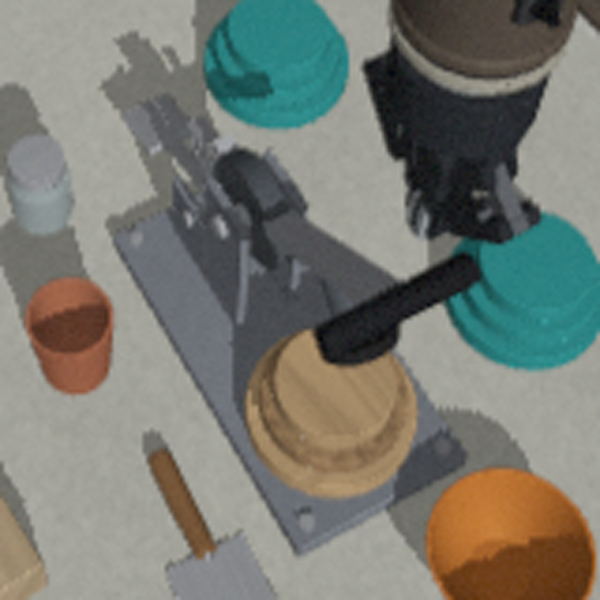

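```bash
python3 - <<'E'
from h import *
for p in [(.5486,.219,.358),(.5486,.219,.385),(.549,.217,.28)]: print((proj("scene",p)-[280,170])*3.75)
b=vision.grab_frame("scene")[190:270,360:460,::-1]
cv2.imwrite("pics/s9.png",cv2.resize(b,None,fx=7,fy=7,interpolation=cv2.INTER_CUBIC))
for p in [(.5486,.219,.358),(.5486,.219,.385)]: print((proj("scene",p)-[360,190])*7)
E
```

```text
[415.88818305 245.3721053 ]
[421.66825387 221.82351521]
[398.16345307 305.01746493]
[216.32460835 318.02792989]
[227.11407389 274.07056173]
```

View pics/s9.png

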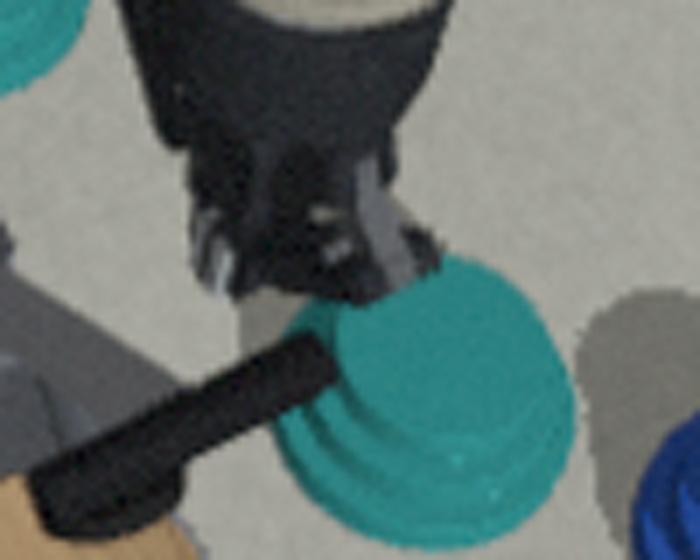

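```bash
python3 - <<'E'
from h import *
b=vision.grab_frame("scene")[150:270,340:490,::-1]
b=cv2.resize(b,None,fx=5,fy=5,interpolation=cv2.INTER_CUBIC)
o=bot.get_obs();print(o["eef_pos"],o["qpos"],o["grip_width"]);M=R.from_rotvec(o["orientation"]).as_matrix()
def dot(img,n,p,off,f,c): 
    q=(proj(n,p)-off)*f;cv2.circle(img,(int(q[0]),int(q[1])),3,c,-1)
a=vision.grab_frame("top")[130:230,180:300,::-1];a=cv2.resize(a,None,fx=5,fy=5,interpolation=cv2.INTER_CUBIC)
for k in range(0,12):
    p=o["eef_pos"]-M[:,0]*.02*k
    dot(b,"scene",p,[340,150],5,(0,0,255));dot(a,"top",p,[180,130],5,(0,0,255))
for s in(-.0425,.0425):
    p=o["eef_pos"]-M[:,0]*.073+M[:,2]*s;dot(b,"scene",p,[340,150],5,(0,255,0))
    p=o["eef_pos"]-M[:,0]*.073+M[:,1]*s;dot(b,"scene",p,[340,150],5,(255,255,0))
cv2.imwrite("pics/s10.png",b);cv2.imwrite("pics/t10.png",a)
E
```

```text
[0.54930164 0.21585253 0.35890097] [-0.86648998  0.27960529  0.54392406  1.47104407 -0.14372208  1.43153481
  1.16414833] -0.004542236846280331
```

View pics/s10.png

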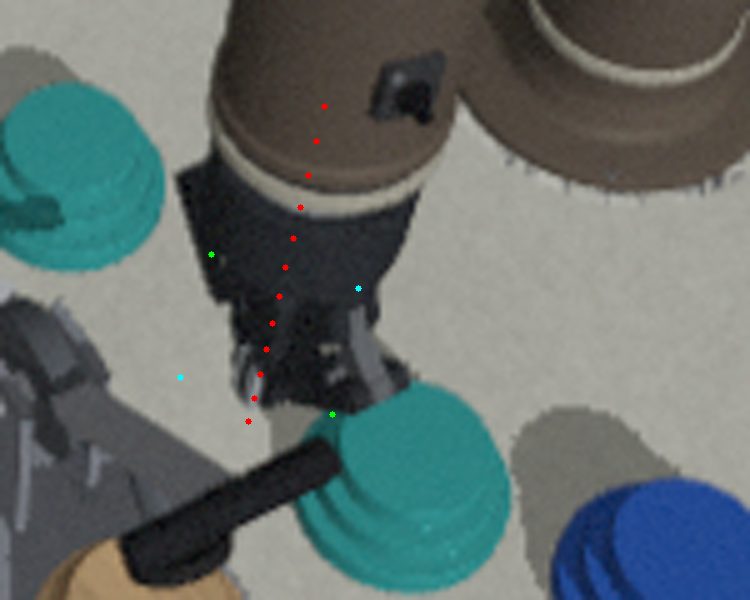

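View pics/t10.png

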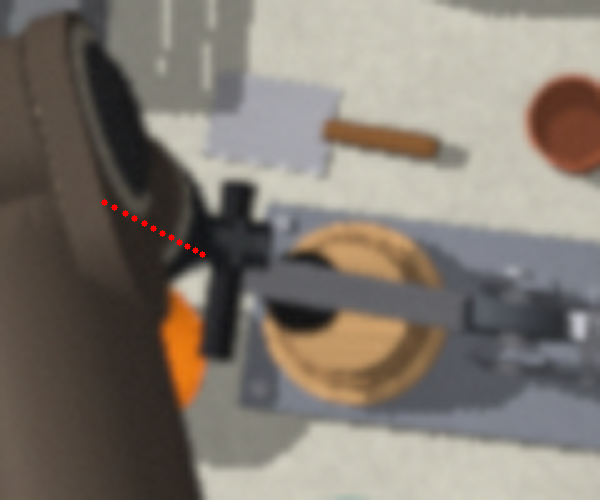

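```bash
python3 - <<'E'
from h import *
for q in [(258,403),(300,408),(345,412),(410,385)]:
  for z in (.36,.385,.41): print(q,onz("scene",(340+q[0]/5,150+q[1]/5),z).round(3))
b=vision.grab_frame("scene")[200:240,375:430,::-1]
b=cv2.resize(b,None,fx=14,fy=14,interpolation=cv2.INTER_CUBIC)
cv2.imwrite("pics/s11.png",cv2.convertScaleAbs(b,alpha=2.2,beta=10))
E
```

```text
(258, 403) [0.541 0.211 0.36 ]
(258, 403) [0.552 0.221 0.385]
(258, 403) [0.564 0.23  0.41 ]
(300, 408) [0.527 0.223 0.36 ]
(300, 408) [0.539 0.232 0.385]
(300, 408) [0.551 0.241 0.41 ]
(345, 412) [0.513 0.236 0.36 ]
(345, 412) [0.525 0.244 0.385]
(345, 412) [0.537 0.253 0.41 ]
(410, 385) [0.481 0.241 0.36 ]
(410, 385) [0.494 0.249 0.385]
(410, 385) [0.508 0.258 0.41 ]
```

View pics/s11.png

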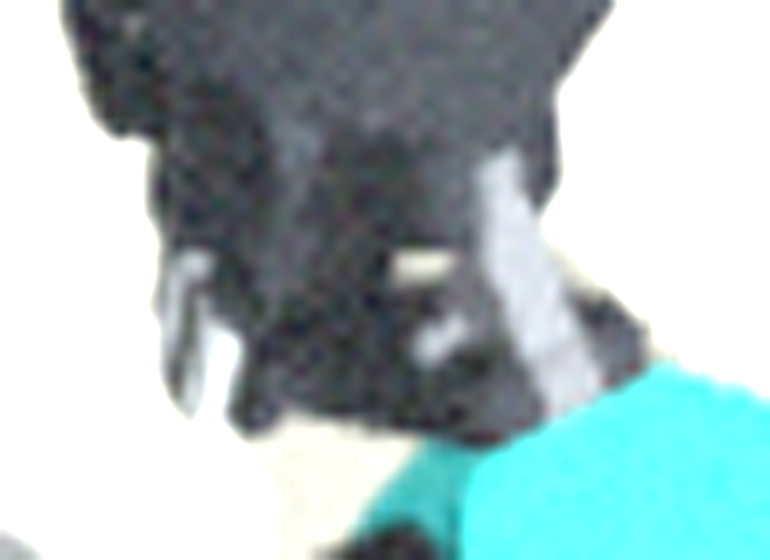

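```bash
python3 - <<'E'
from h import *
for n in ("scene0","top0"):
    im=cv2.imread(f"pics/{n}.png");h=cv2.cvtColor(im,cv2.COLOR_BGR2HSV)
    m=cv2.inRange(h,(80,90,40),(98,255,255));k,l,st,c=cv2.connectedComponentsWithStats(m)
    for i in range(1,k):
        if st[i,4]>100: print(n,st[i],c[i])
    
print(tri((250,248),(421,246)))
b=vision.grab_frame("scene");cv2.imwrite("pics/s12.png",cv2.resize(b[150:270,340:490,::-1],None,fx=5,fy=5,interpolation=cv2.INTER_NEAREST))
a=cv2.imread("pics/scene0.png")[150:270,340:490];cv2.imwrite("pics/s12b.png",cv2.resize(a,None,fx=5,fy=5,interpolation=cv2.INTER_NEAREST))
E
```

```text
scene0 [ 334  166   39   38 1120] [353.35625    185.56428571]
scene0 [ 399  226   43   43 1358] [421.04639175 247.41826215]
top0 [315 224  36  35 994] [332.47686117 240.93561368]
top0 [ 231  231   37   35 1011] [249.0603363  248.02868447]
(array([0.34727157, 0.17430608, 0.02016752]), np.float64(0.0031168857734989552))
```

View pics/s12.png

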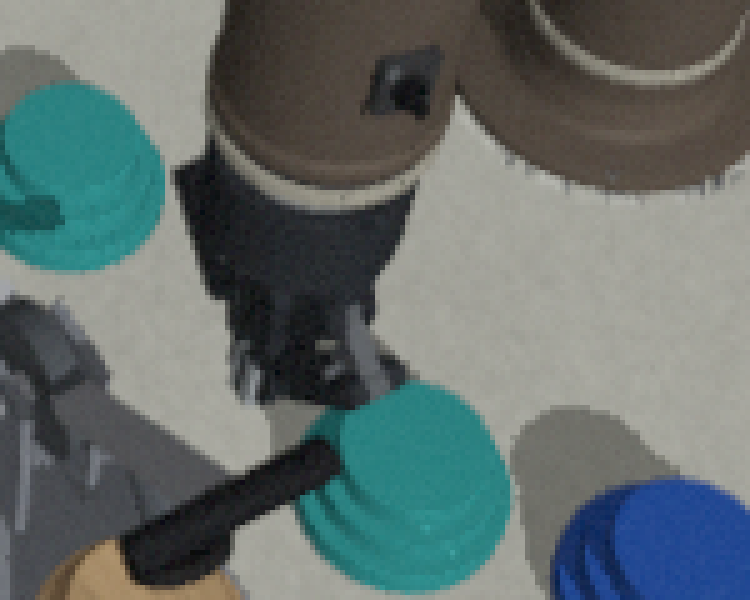

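View pics/s12b.png

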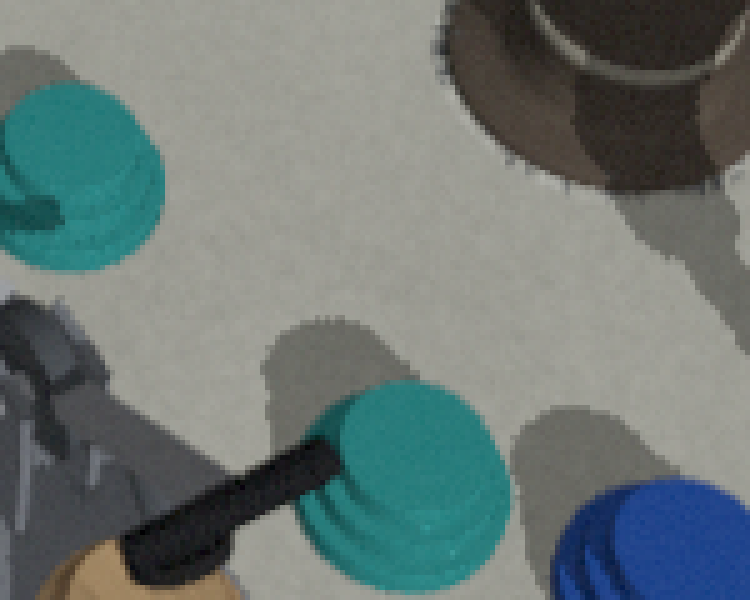

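Call:
carry_out:
  targets:
    - {"tx": 1, "ty": 0, "tz": 0, "roll": 0}
    - {"tx": 2, "ty": 0, "tz": 0, "roll": 0}
    - {"tx": 3, "ty": 0, "tz": 0, "roll": 0}
    - {"tx": 3, "ty": 0, "tz": 0, "roll": 0}

```text
clock: 9.18
eef_pos: [0.5479, 0.217, 0.3262]
orientation: [-1.146, 1.252, 1.148]
contact_force: [-0.0, 0.3, -0.7]
grip_width: -0.001
```

```bash
cat >> h.py <<'E'
def look(name):
    b=vision.grab_frame("scene")[150:290,340:490,::-1]
    b=cv2.resize(b,None,fx=4,fy=4,interpolation=cv2.INTER_CUBIC)
    o=bot.get_obs();print(o["clock"],o["eef_pos"],o["contact_force"])
    b=cv2.convertScaleAbs(b,alpha=1.5)
    q=(proj("scene",o["eef_pos"])-[340,150])*4;cv2.circle(b,(int(q[0]),int(q[1])),2,(0,0,255),-1)
    cv2.imwrite(f"pics/{name}.png",b)
E
python3 -c "
from h import *
look('s13')"
```

```text
9.2333 [0.54821843 0.21730763 0.32734507] [ 0.09208492 -1.06057936  0.2676555 ]
```

View pics/s13.png

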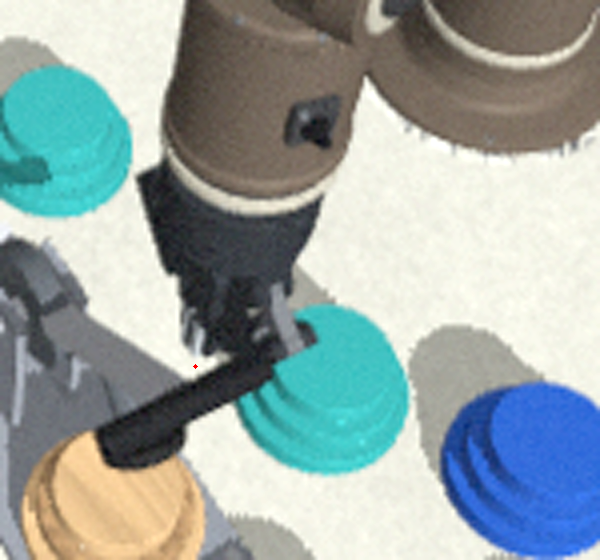

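Call:
carry_out:
  targets:
    - {"tx": 1, "ty": 0, "tz": 0, "roll": 0}
    - {"tx": 2, "ty": 0, "tz": 0, "roll": 0}
    - {"tx": 3, "ty": 0, "tz": 0, "roll": 0}
    - {"tx": 3.5, "ty": 0, "tz": 0, "roll": 0}
    - {"tx": 3.5, "ty": 0, "tz": 0, "roll": 0}

```text
clock: 9.65
eef_pos: [0.5483, 0.2174, 0.2923]
orientation: [-1.146, 1.251, 1.147]
contact_force: [0.3, -0.5, 0.5]
grip_width: 0.001
```

```bash
python3 -c "
from h import *
look('s14')"
```

```text
9.7 [0.54871867 0.21750585 0.2932694 ] [ 0.2987095  -0.03126039 -0.03959074]
```

View pics/s14.png

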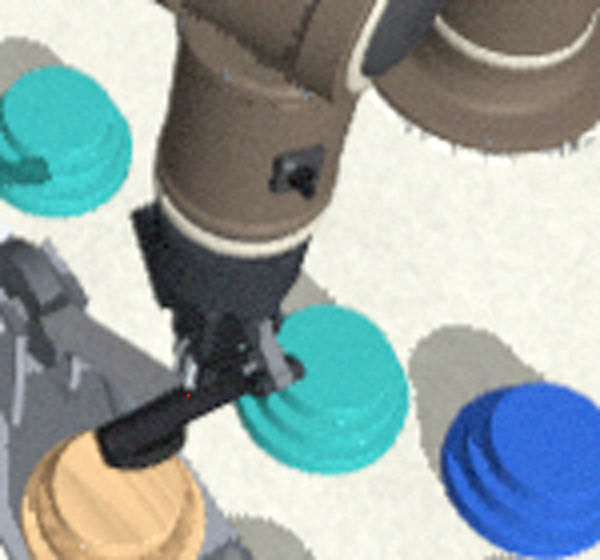

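Call:
carry_out:
  targets:
    - {"tx": 0.3, "ty": 0, "tz": 0, "roll": 0}
    - {"tx": 0.6, "ty": 0, "tz": 0, "roll": 0}
    - {"tx": 0.9, "ty": 0, "tz": 0, "roll": 0}
    - {"tx": 1.2, "ty": 0, "tz": 0, "roll": 0}

```text
clock: 10.03
eef_pos: [0.5492, 0.2176, 0.282]
orientation: [-1.146, 1.248, 1.146]
contact_force: [-0.6, -0.7, -0.8]
grip_width: -0.0
```

Call:
carry_out:
  targets:
    - {"tx": 0.3, "ty": 0, "tz": 0, "roll": 0}
    - {"tx": 0.6, "ty": 0, "tz": 0, "roll": 0}
    - {"tx": 0.9, "ty": 0, "tz": 0, "roll": 0}

```text
clock: 10.28
eef_pos: [0.5491, 0.2176, 0.2728]
orientation: [-1.146, 1.248, 1.146]
contact_force: [-0.0, -0.5, 0.5]
grip_width: -0.003
```

Call:
carry_out:
  targets:
    - {"tx": 0.3, "ty": 0, "tz": 0, "roll": 0}
    - {"tx": 0.6, "ty": 0, "tz": 0, "roll": 0}
    - {"tx": 0.9, "ty": 0, "tz": 0, "roll": 0}

```text
clock: 10.53
eef_pos: [0.5492, 0.218, 0.2642]
orientation: [-1.146, 1.247, 1.147]
contact_force: [-2.7, 3.8, 10.8]
grip_width: -0.005
```

```bash
python3 -c "
from h import *
look('s15')"
```

```text
10.5833 [0.5491971  0.218425   0.26409129] [-0.80923257  1.19887489  2.48946532]
```

View pics/s15.png

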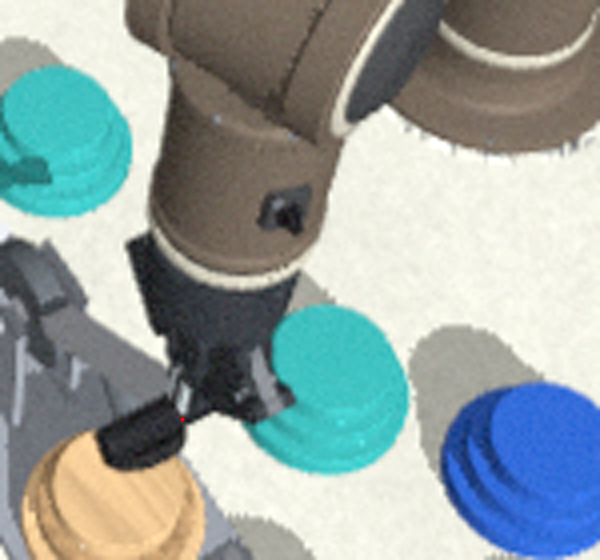

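Call:
carry_out:
  targets:
    - {"tx": 0.6, "ty": 0, "tz": 0.45, "roll": 0}
    - {"tx": 1.2, "ty": 0, "tz": 0.85, "roll": 0}
    - {"tx": 1.8, "ty": 0, "tz": 1.25, "roll": 0}
    - {"tx": 2.4, "ty": 0, "tz": 1.6, "roll": 0}
    - {"tx": 3.0, "ty": 0, "tz": 1.95, "roll": 0}

```text
clock: 11.0
eef_pos: [0.5513, 0.2391, 0.2353]
orientation: [-1.146, 1.244, 1.147]
contact_force: [-1.6, 3.7, 9.4]
grip_width: -0.002
```

```bash
python3 -c "
from h import *
look('s16')"
```

```text
11.05 [0.55123031 0.23977004 0.23410163] [2.0127925  3.51234941 5.0925343 ]
```

View pics/s16.png

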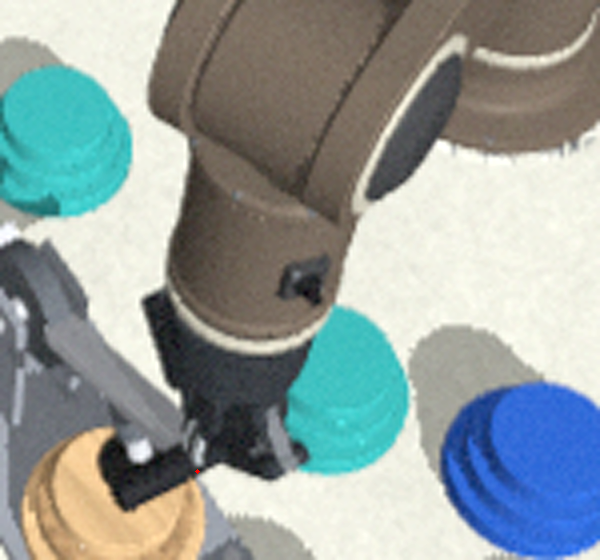

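Call:
carry_out:
  targets:
    - {"tx": 0.6, "ty": 0, "tz": 0.3, "roll": 0}
    - {"tx": 1.2, "ty": 0, "tz": 0.6, "roll": 0}
    - {"tx": 1.8, "ty": 0, "tz": 0.9, "roll": 0}
    - {"tx": 2.4, "ty": 0, "tz": 1.15, "roll": 0}
    - {"tx": 3.0, "ty": 0, "tz": 1.35, "roll": 0}

```text
clock: 11.47
eef_pos: [0.5527, 0.2541, 0.2056]
orientation: [-1.145, 1.241, 1.148]
contact_force: [-1.1, 7.4, 8.7]
grip_width: -0.0
```

Call:
carry_out:
  targets:
    - {"tx": 0.6, "ty": 0, "tz": 0.2, "roll": 0}
    - {"tx": 1.2, "ty": 0, "tz": 0.4, "roll": 0}
    - {"tx": 1.8, "ty": 0, "tz": 0.55, "roll": 0}
    - {"tx": 2.4, "ty": 0, "tz": 0.7, "roll": 0}
    - {"tx": 3.0, "ty": 0, "tz": 0.8, "roll": 0}

```text
clock: 11.88
eef_pos: [0.5537, 0.2617, 0.1755]
orientation: [-1.146, 1.241, 1.148]
contact_force: [0.2, 5.2, 7.1]
grip_width: -0.005
```

```bash
python3 -c "
from h import *
look('s17')"
```

```text
11.9333 [0.55328584 0.26146662 0.17421622] [0.5447788  3.54004994 4.77068766]
```

View pics/s17.png

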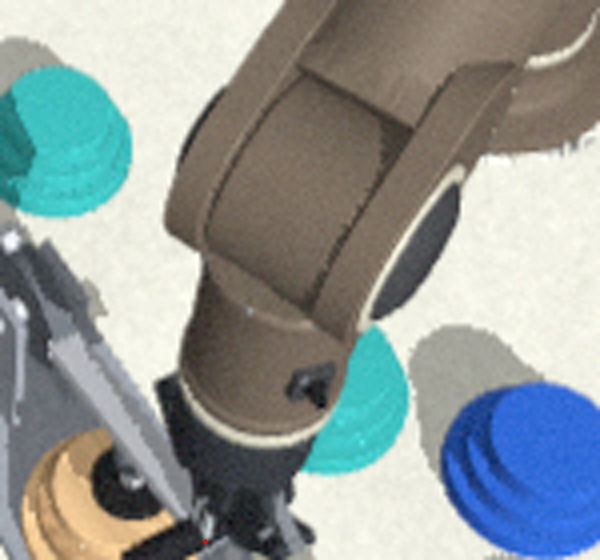

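Call:
carry_out:
  targets:
    - {"tx": 0.6, "ty": 0, "tz": 0.15, "roll": 0}
    - {"tx": 1.2, "ty": 0, "tz": 0.25, "roll": 0}
    - {"tx": 1.8, "ty": 0, "tz": 0.35, "roll": 0}
    - {"tx": 2.4, "ty": 0, "tz": 0.4, "roll": 0}
    - {"tx": 3.0, "ty": 0, "tz": 0.45, "roll": 0}

```text
clock: 12.35
eef_pos: [0.5539, 0.2656, 0.1452]
orientation: [-1.146, 1.243, 1.147]
contact_force: [-1.1, 3.5, 6.4]
grip_width: 0.0
```

Call:
carry_out:
  targets:
    - {"tx": 0.3, "ty": 0, "tz": 0, "roll": 0}
    - {"tx": 0.6, "ty": 0, "tz": 0, "roll": 0}
    - {"tx": 0.9, "ty": 0, "tz": 0, "roll": 0}

```text
clock: 12.6
eef_pos: [0.5538, 0.2652, 0.1361]
orientation: [-1.146, 1.243, 1.147]
contact_force: [-0.6, 3.3, 5.6]
grip_width: 0.0
```

```bash
python3 - <<'E'
from h import *
b=vision.grab_frame("scene")[200:330,300:440,::-1]
cv2.imwrite("pics/s18.png",cv2.resize(b,None,fx=4.5,fy=4.5,interpolation=cv2.INTER_CUBIC))
a=vision.grab_frame("top")[150:240,200:360,::-1]
cv2.imwrite("pics/t18.png",cv2.resize(a,None,fx=5,fy=5,interpolation=cv2.INTER_CUBIC))
go([.5,.2,.2])
E
```

```text
12.7 [0.55353949 0.26439833 0.13555853] [0.98608651 1.43131237 2.51676426] -0.004786842930295626
[[ 0.002 -0.996  0.084]
 [ 0.002  0.084  0.996]
 [-1.    -0.001  0.002]]
cm [-6.47  4.79 -6.85]
```

View pics/s18.png

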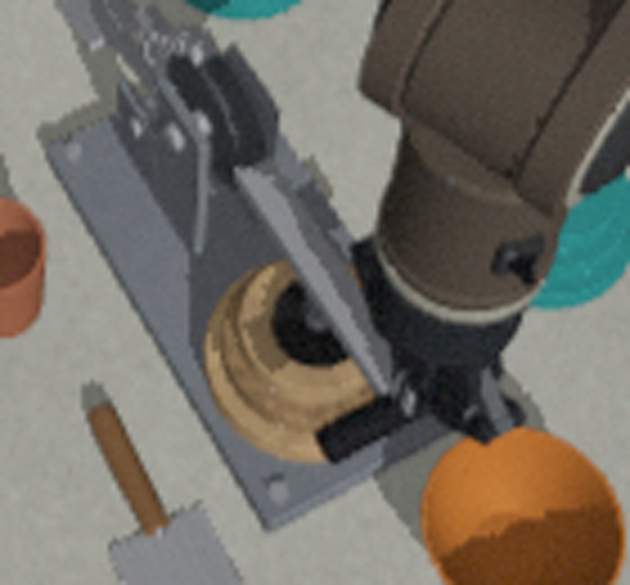

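View pics/t18.png

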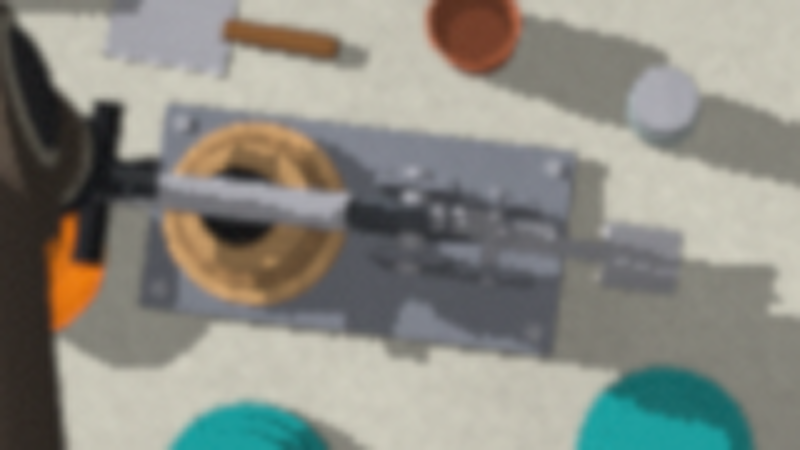

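Call:
carry_out:
  targets:
    - {"tx": 0.3, "ty": 0, "tz": 0, "roll": 0}
    - {"tx": 0.6, "ty": 0, "tz": 0, "roll": 0}

```text
clock: 12.87
eef_pos: [0.5536, 0.2644, 0.1302]
orientation: [-1.146, 1.245, 1.147]
contact_force: [-0.3, 4.3, 9.4]
grip_width: -0.001
```

Call:
carry_out:
  targets:
    - {"tx": 0.2, "ty": 0, "tz": 0, "roll": 0}

```text
clock: 12.95
eef_pos: [0.5537, 0.2645, 0.1282]
orientation: [-1.146, 1.245, 1.147]
contact_force: [-1.0, 4.4, 10.8]
grip_width: 0.001
```

Call:
carry_out:
  targets:
    - {"tx": 0.2, "ty": 0, "tz": 0, "roll": 0}

```text
clock: 13.03
eef_pos: [0.5537, 0.2646, 0.1264]
orientation: [-1.146, 1.244, 1.147]
contact_force: [-1.3, 3.9, 11.4]
grip_width: -0.001
```

Call:
carry_out:
  targets:
    - {"tx": 0.15, "ty": 0, "tz": 0, "roll": 0}
    - {"tx": 0.15, "ty": 0, "tz": 0, "roll": 0}

```text
clock: 13.2
eef_pos: [0.5537, 0.2646, 0.125]
orientation: [-1.146, 1.244, 1.147]
contact_force: [-0.4, 3.8, 7.4]
grip_width: -0.003
```

```bash
python3 - <<'E'
from h import *
go([.5,.2,.2])
E
```

```text
13.2 [0.55365204 0.26457513 0.12495354] [-0.36977298  3.76922122  7.36052465] -0.002636529569910293
[[ 0.002 -0.996  0.084]
 [ 0.003  0.084  0.996]
 [-1.    -0.002  0.003]]
cm [-7.53  4.79 -6.86]
```

Call:
carry_out:
  targets:
    - {"tx": -0.5, "ty": 0, "tz": 0, "roll": 0}
    - {"tx": -2, "ty": 0, "tz": 0, "roll": 0}
    - {"tx": -5, "ty": 0, "tz": 0, "roll": 0}
    - {"tx": -9, "ty": 0, "tz": 0, "roll": 0}
    - {"tx": -13, "ty": 0, "tz": 0, "roll": 0}

```text
clock: 13.62
eef_pos: [0.552, 0.2613, 0.254]
orientation: [-1.146, 1.253, 1.146]
contact_force: [0.5, 0.5, -0.5]
grip_width: 0.004
```

Call:
carry_out:
  targets:
    - {"tx": -4, "ty": 0, "tz": 0, "roll": 0}
    - {"tx": -8, "ty": 0, "tz": 0, "roll": 0}
    - {"tx": -8, "ty": 0, "tz": 4, "roll": 0}
    - {"tx": -8, "ty": 0, "tz": 8, "roll": 0}
    - {"tx": -8, "ty": 0, "tz": 12, "roll": 0}

```text
clock: 14.03
eef_pos: [0.5636, 0.3825, 0.3349]
orientation: [-1.144, 1.248, 1.144]
contact_force: [0.7, 1.1, 0.2]
grip_width: 0.008
```

Call:
carry_out:
  targets:
    - {"tx": 0, "ty": 2, "tz": 3, "roll": 0}
    - {"tx": 0, "ty": 4, "tz": 6, "roll": 0}
    - {"tx": 0, "ty": 6, "tz": 9, "roll": 0}
    - {"tx": 0, "ty": 8, "tz": 12, "roll": 0}
    - {"tx": 0, "ty": 8, "tz": 12, "roll": 0}

```text
clock: 14.45
eef_pos: [0.487, 0.5166, 0.3315]
orientation: [-1.151, 1.247, 1.158]
contact_force: [-2.2, 0.3, -0.2]
grip_width: 0.001
```

```bash
python3 - <<'E'
from h import *
b=vision.grab_frame("scene")[160:330,280:450,::-1]; cv2.imwrite("pics/s20r.png",b)
cv2.imwrite("pics/s20.png",cv2.resize(b,None,fx=3.5,fy=3.5,interpolation=cv2.INTER_CUBIC))
a=vision.grab_frame("top")[150:240,200:360,::-1]
cv2.imwrite("pics/t20.png",cv2.resize(a,None,fx=5,fy=5,interpolation=cv2.INTER_CUBIC))
o=bot.get_obs();print(o["clock"],o["eef_pos"],o["contact_force"])
E
```

```text
14.55 [0.4921195  0.50989726 0.33225882] [ 0.30748936  0.00600444 -0.65243584]
```

View pics/s20.png

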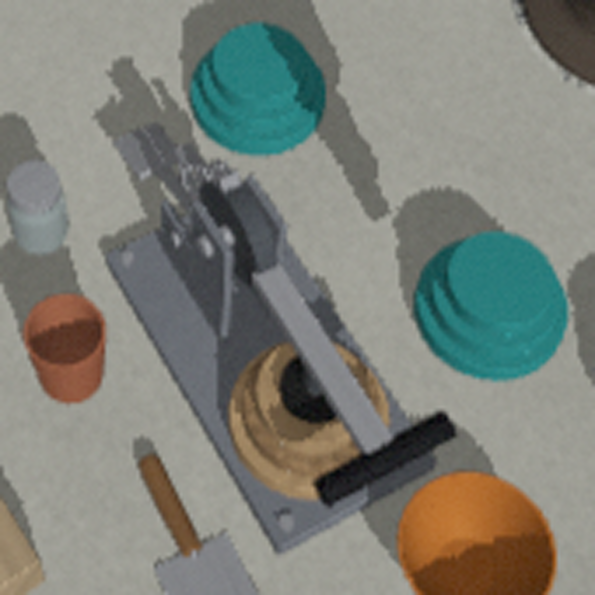

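View pics/t20.png

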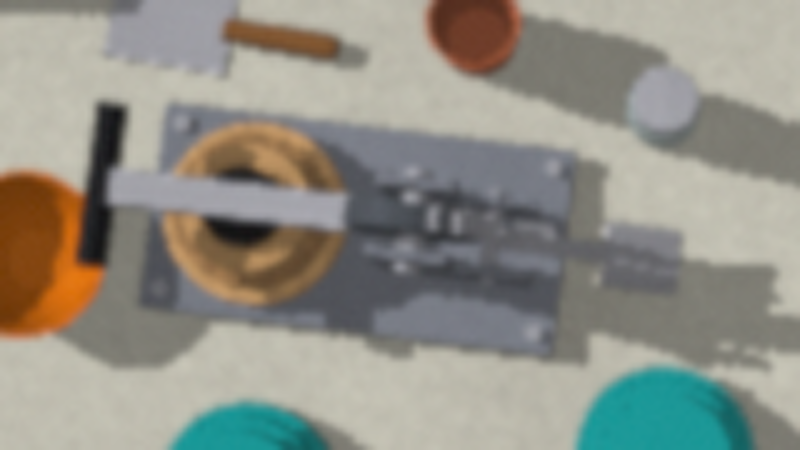

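```bash
python3 - <<'E'
from h import *
def bar(im,x0,y0,x1,y1,t):
    g=im[y0:y1,x0:x1].max(2).astype(np.uint8); m=(g<t).astype(np.uint8)
    k,l,st,c=cv2.connectedComponentsWithStats(m); i=1+np.argmax(st[1:,4])
    ys,xs=np.where(l==i); r=cv2.minAreaRect(np.c_[xs,ys].astype(np.float32))
    return np.array(r[0])+[x0,y0],r[1],st[i,4]
S=vision.grab_frame("scene");T=vision.grab_frame("top")
for t in (45,55,65):
    s=bar(S,365,275,415,305,t);p=bar(T,212,167,228,206,t);print(t,s,p,tri(p[0],s[0]))
    
ax=np.array([.0858,.9963])
for a in (.75,.77,.79,.82):
    th=.75-a;h=[*(np.array([.5335,.054])+.21*np.cos(th)*ax),.15+.21*np.sin(th)+.005];print(a,proj("scene",h),proj("top",h))
E
```

```text
45 (array([389.72169495, 290.59905815]), (8.15880012512207, 42.056678771972656), np.int32(320)) (array([220.12307739, 186.51538658]), (3.845076560974121, 29.520267486572266), np.int32(95)) (array([0.55420698, 0.26263711, 0.14349871]), np.float64(0.0012838202990004396))
55 (array([389.3915062 , 290.50471878]), (8.838701248168945, 42.542320251464844), np.int32(332)) (array([219.94197989, 186.4931736 ]), (4.323126316070557, 29.50241470336914), np.int32(110)) (array([0.55460659, 0.26261317, 0.14444066]), np.float64(0.0024921190405552615))
65 (array([389.55000114, 290.64999866]), (9.045829772949219, 42.577781677246094), np.int32(362)) (array([220.10769367, 186.13846207]), (4.713319778442383, 30.26447296142578), np.int32(125)) (array([0.55520444, 0.26264205, 0.14466959]), np.float64(0.0008628966473813966))
0.75 [391.51612508 288.51852777] [219.31213904 186.83520048]
0.77 [391.3046767  289.13953163] [219.59612187 186.96327713]
0.79 [391.07588901 289.7279137 ] [219.90349951 187.09347662]
0.82 [390.70084637 290.54939071] [220.40773981 187.2926057 ]
```

```bash
python3 - <<'E'
from h import *
a=cv2.imread("pics/top0.png");b=vision.grab_frame("top")[:,:,::-1]
for n,(x,y,w,h) in dict(former=(232,172,38,40),bowl=(186,182,24,36),cup=(284,144,22,24),jar=(324,160,18,20),spat=(220,144,54,22),teal1=(313,222,40,40),teal2=(229,229,42,40)).items():
    A=cv2.cvtColor(a[y:y+h,x:x+w],6).astype(np.float32);B=cv2.cvtColor(np.ascontiguousarray(b[y:y+h,x:x+w]),6).astype(np.float32)
    print(n,cv2.phaseCorrelate(A,B))
o=bot.get_obs();print(o["clock"],o["dq"].round(3))
print(bot.hand_in())
E
```

```text
former ((0.6678710869115925, -0.10861172753726578), 0.3121347364783287)
bowl ((-0.05741315110454437, 0.028556556750473305), 1.0112959935709283)
cup ((-0.020068533760749574, 0.05670343867980776), 1.012265829162465)
jar ((-0.04499101778413106, 0.042240870005299413), 0.9991653152638011)
spat ((0.08833493632091916, -0.3843215397366766), 0.9371887666207773)
teal1 ((0.1638144507700794, 0.007512795955623375), 0.7539356923103333)
teal2 ((0.5391190419815857, -0.026065317022336387), 0.998721395333608)
14.7 [ 0.01  -0.006 -0.    -0.003 -0.005 -0.    -0.003]
the job is handed in; nothing more can be done
None
```

I freed the pawl and lowered the clamp arm onto the former. I handed the job in at 14.7 s with the gripper clear of everything.

- **Pawl:** I pressed the plate down with shut fingertips until it hit its stop. After I backed off, the pictures showed it down by about 28 mm and staying there.
- **Clamp arm:** I pushed the cross handle down along its arc. The force fell to about 5.6 N, then rose to 11.4 N as the pad's spring was squeezed, with no sign of the hard stop. After I let go, the two cameras put the handle at about 140 mm above the table. That means an arm angle of about 0.80, but only to within about 0.02.
- **Other things:** The bowl, cup and jar moved less than 0.1 pixel in the top view. The spatula and one turquoise look-alike showed shifts of 0.4 and 0.5 pixel, which I put down to shadows or image noise. The former's comparison was weak because the arm now covers it. It gave 0.7 pixel at low confidence, but by eye its outline is where it was.

**Checks that disagreed:**
- **Fingertip height:** The fingertips touched both the plate and the handle about 25–28 mm lower than the reported TCP height suggested. I did not find out why, so I went by force and pictures instead.
- **Force on the plate:** The last step at the plate's stop reached about 49 N upward on the tool. That is below the 120 N wrist limit. It is above the 40 N limit for the arm and gripper body, but only the fingertips appeared to be touching.

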